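Clamp a wooden block with an eccentric cam

TASK

Lay the plain wooden block flat on the plywood clamping board, between its four pins and between the end stop and the eccentric, and let go of it. Then turn the knob of the eccentric clockwise until its lobe has pushed the block home against the end stop and holds it there hand-tight (about 15 N of clamping force, never more than 28 N), and let go of the knob so that the block stays clamped. Leave the screw jar and the nail box where they are.

Things in the scene. Friction and masses are not known exactly. Their poses are not given: they have to be found in the camera images.
- block_centre (a point): centre (17.5 mm above its underside) of the loose plain wooden block, 44 mm wide (x) x 110 mm long (y) x 35 mm high, about 0.1 kg, lying flat on the bench at the start. Its ends are alike. Grip it across its 44 mm width at mid length.
- jig: plywood board screwed to the bench, 100 (x) x 200 (y) x 15 mm; origin under its centre on the bench top, z up. Four wooden pins, 10 mm thick, 14 mm high, at x = -30 and +30, y = -57 and +25 mm: the block lies lengthwise between the rows (3 mm play each side), centre at about y = -10 mm; fingers have room beside it at mid length. Knob pivot at x = 0, y = +62 mm; stop at the -y end.
- end_stop: aluminium stop on the board, 50 mm wide, 32 mm high; origin at the foot of its bracket's front, at the jig's x = 0, y = -83.5 mm, on the board's top. A set screw carries its rubber face (gives 1 mm at 20 N) 10 to 16 mm in front of that, so 129.5 to 135.5 mm from the pivot: set anew every time and not measured. At the knob's starting angle the block has 5 to 13 mm of play in length.
- knob_grip (a point): middle of the knob's grip, on the pivot axis: black bar 52 mm long (point x) x 14 mm thick (point y) x 28 mm high, centre 70.5 mm above the bench, underside 41.5 mm above the board (the laid block's top is 35 mm above it). Pinch it from above across the 14 mm. It starts lying across the board, within 0.15 rad. The point turns with the knob.
- cam (a joint): angle of knob and eccentric, rad, growing clockwise seen from above, 0 to 2.6, starts at 0 to 0.25. At q the disc reaches 20 + 11 cos(2.35 - q) mm from the pivot towards the stop. The pivot is stiff (0.2 N m) and stays where left, also under load. Pushing the block along hardly adds to that; it comes home at about q = 0.65 to 1.3, then the moment climbs steeply.
- block: the block; origin at the centre of its underside, same axes as block_centre
- jar: bystander: screw jar with a red lid, 62 x 67 x 90 mm, origin at its underside; leave alone
- nail_box: bystander: small box of nails, 50 x 70 x 60 mm, origin at its underside; leave alone
- cam_disc (a point): centre of the eccentric's greased steel disc under the knob, 20 mm radius, 7 to 25 mm above the board, 11 mm off the pivot towards the lobe. Once the block is home, each newton of the disc on the block adds about 0.016 N m (0.015 to 0.018) to the moment at the knob, some 8 N for each 0.05 rad. After a stop the pivot's friction shifts the reading: compare readings taken after like steps.

How it is judged:
By the outcome, as a careful person would: the job done as asked, in the order asked, and still so for the second after the job is handed in, with the robot touching nothing.
It also fails if it takes over 69 s, if anything falls off the work surface, if the arm or the gripper's body presses on something with over 40 N, if the wrist force passes 120 N, or if a joint passes its speed limit or range.

ROBOT

A 7-joint arm with a two-finger parallel gripper is mounted at the origin on a cart in front of the work surface, level with it; the furniture and walls round the work are solid. World frame = base frame: x ahead of the robot, y to its left, z up, the work surface at z = 0. Lengths are in m, angles in rad, forces in N, time in s.
With the tool pointing down it reaches from about 0.425 to 0.825 m from the base axis. Payload 3.6 kg.
Tool frame: the origin (TCP) lies midway between the tips of the shut fingers; the grasp point (between the pads) lies 19 mm behind it; z points along the fingers, y is the line along which they close (so a half turn about z gives the same grasp; the last joint's range is limited). The gripper opens to 93 mm and grips with 3 to 60 N. Pads are 15 mm wide; open, the fingers measure 128 mm over their backs; the gripper's body (75 mm by 188 mm) begins 65 mm behind the grasp point.
Start: joints at [-1.137, 0.615, -0.013, 1.423, 0.008, 1.103, -0.04], TCP at [0.289, 0.582, 0.219] pointing down, gripper open.
Joint ranges: [-3.12, 3.12], [-0.3, 2.06], [-1.34, 1.32], [0.26, 2.42], [-1.36, 4.5], [0.01, 1.98], [-2.84, 2.84]. Speed limits (rad/s): [2.79, 2.79, 3.14, 3.14, 3.14, 3.14, 3.14].

INTERFACE

Orientations are given as a rotation vector (axis times angle).
In Python, from station import robot, cams gives the robot as it stands.
- The arm moves only by the shell command python3 -m jog 'ROWS'. ROWS is JSON, a list that holds one entry, the list of rows, each a list of 5 numbers: the opening in per cent of the stroke, from 0 (shut) to 100 (fully open), then the shift along the tool's x, y, z in mm, then the turn about the tool's z in degrees. In form: [[[fingers, dx, dy, dz, yaw], ...]]. A call has 1 to 5 rows; each row is the pose to reach, as a shift and turn from the pose commanded when the call began, along the tool's axes at that moment; what a row does not reach only later rows make up. A row lasts 1/12 s, in which the tool goes at most 41.7 mm and 7.16 degrees, less where a joint would pass 70% of its speed; a pose out of reach is approached as far as the arm can. A call with a gripper value outside its range is refused whole. The fingers move at their own pace and stop on an object; the grip force is fixed at half the most. Time passes only in rows, so rows that repeat a pose let the fingers close. It gives the time, the measured TCP pose, the force, the opening and the grip force at its end, in the units of the state.
- robot.get_obs(): the state, without advancing time (a new reading comes with each control period).
- cams.grab_frame(name): name is "scene" or "top" or "wrist"; returns a dict with "frame" (384x512x3 uint8, red, green, blue), "camera_matrix" (3x3 intrinsics, pixels), "k1" (the pictures are not rectified: a ray, as slopes to the right and down, at radius r is drawn at 1 + k1 r^2 times it, then the intrinsics apply), "position" and "rotation" of the camera in the world. Camera axes: x right, y down, z forward; pixel columns grow to the right and rows downward; lengths in m; the calibration is good to about 2 mm. A picture is of the moment at which its call begins. There is no depth.
- robot.hand_in(): hands the job in; it is judged then, once.
The state is a dict: "time_s": time; "q": joint angles; "joint_vel": joint speeds; "joint_efforts": joint torques, N m; "tool_pos": TCP position; "ee_rot": TCP orientation; "ft_force": force on the tool from outside, world axes, zero at the start; "torque": the same for the moment, N m; "finger_gap": opening from 0.0 (shut) to 1.0 (fully open); "grasp_force": force on a finger pad.
Only numpy, scipy, OpenCV 4.12 (cv2) and the standard library are available. Lean on these libraries where they do the work, as an engineer would, in place of code of your own. Each camera call takes 0.05 s, during which the arm holds its last target. There are 200 camera calls.

## Working session

There is one attempt and no reset: what is moved stays moved. The work goes in short steps, Python scripts to look and compute and a shell command to move; the robot and the scene stay as the last step left them, time stands still between calls to the robot, and variables do not carry over. Pictures are saved under pics/ and viewed, at most 13 in all, crops included, and the job is handed in when it is done.

```bash
ls; mkdir -p pics; python3 - <<'E'
from station import robot,cams
import cv2,numpy as np
o=robot.get_obs();print(o)
for n in("scene","top","wrist"):
    f=cams.grab_frame(n);cv2.imwrite(f"pics/{n}0.png",f["frame"][:,:,::-1]);print(n,f["camera_matrix"],f["k1"],f["position"],f["rotation"])
a=[cv2.imread(f"pics/{n}0.png") for n in("top","scene")]
E
```

```text
pics
{'time_s': 0.0, 'q': array([-1.13650123,  0.61591085, -0.0125958 ,  1.4248848 ,  0.00811762,
        1.1034057 , -0.04040027]), 'joint_vel': array([-0.00049487,  0.00249685, -0.0010244 ,  0.00051019,  0.00096495,
        0.00042298,  0.00107947]), 'joint_efforts': array([ 2.76463870e-04, -4.58929110e+01,  2.08828887e-01, -1.65746677e+01,
       -6.11521443e-02,  2.04379001e-02,  2.26791517e-04]), 'tool_pos': array([0.28868416, 0.58149252, 0.21749136]), 'ee_rot': array([-0.71722131, -3.05808894,  0.00393337]), 'ft_force': array([-0.0796332 ,  0.79441771,  0.28073192]), 'torque': array([-0.04043164,  0.0108534 , -0.04575333]), 'grasp_force': 0.0, 'finger_gap': 1.0015253656899945}
scene [[361.08431779   0.         258.77647234]
 [  0.         361.08431779 184.92694794]
 [  0.           0.           1.        ]] -0.02267212105161131 [0.14650349 0.40761502 0.61956355] [-0.96407374  2.43923723 -1.0741897 ]
top [[356.69364671   0.         252.16025974]
 [  0.         356.69364671 191.5846725 ]
 [  0.           0.           1.        ]] 0.031230204097279318 [ 0.44050033 -0.05215318  0.95986966] [-2.10374016  2.12038331 -0.13493876]
wrist [[266.69852855   0.         261.3474895 ]
 [  0.         266.69852855 191.78544506]
 [  0.           0.           1.        ]] -0.05200755961667282 [0.22466453 0.61519086 0.38458476] [2.47538171 1.53483208 0.19923046]
```

View pics/top0.png

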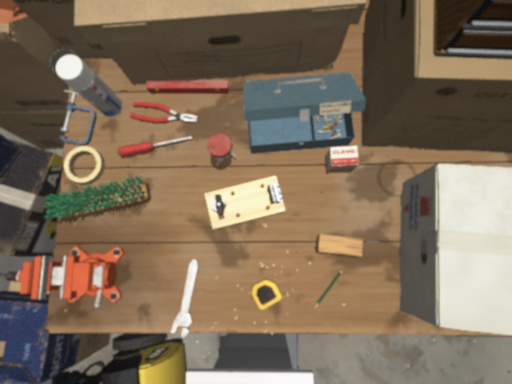

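View pics/scene0.png

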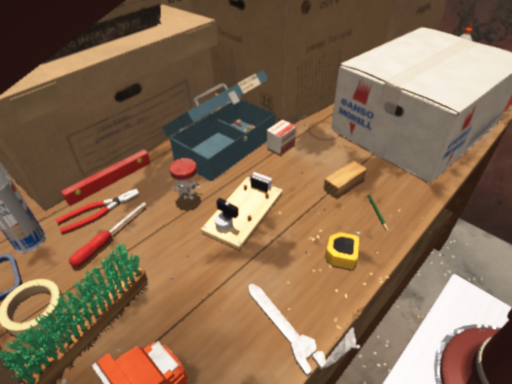

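The top view shows the block at (340,245), the board at (245,202) with its knob at (220,205) and its stop at (274,194), the jar at (220,150) and the nail box at (343,158). The scene view agrees. Next I measure by mask.

```bash
cat > h.py <<'E'
import cv2,numpy as np
from scipy.spatial.transform import Rotation as R
from station import robot,cams
def cast(f,uv,z):
    K=f["camera_matrix"];p=(np.atleast_2d(uv)-K[:2,2])/K[0,0]
    s=p.copy()
    for _ in range(20): s=p/(1+f["k1"]*(s**2).sum(1,keepdims=True))
    d=np.c_[s,np.ones(len(s))]@R.from_rotvec(f["rotation"]).as_matrix().T if np.size(f["rotation"])==3 else np.c_[s,np.ones(len(s))]@np.array(f["rotation"]).T
    return f["position"]+d*((z-f["position"][2])/d[:,2])[:,None]
def proj(f,P):
    P=np.atleast_2d(P)-f["position"];c=P@R.from_rotvec(f["rotation"]).as_matrix()
    s=c[:,:2]/c[:,2:];s=s*(1+f["k1"]*(s**2).sum(1,keepdims=True))
    return s*f["camera_matrix"][0,0]+f["camera_matrix"][:2,2]
def rect(P):
    (c,(w,h),a)=cv2.minAreaRect((P[:,:2]*1000).astype(np.float32))
    if w<h: a+=90;w,h=h,w
    return np.round(c,1),round(w,1),round(h,1),round((a+90)%180-90,1)
E
python3 - <<'E'
from h import *
f=cams.grab_frame("top");im=f["frame"];hsv=cv2.cvtColor(im,cv2.COLOR_RGB2HSV)
for p in((340,245),(240,215),(300,215),(330,225),(220,205)):print(p,hsv[p[1],p[0]])
def blob(m,box,z):
    M=np.zeros_like(m);x0,y0,x1,y1=box;M[y0:y1,x0:x1]=m[y0:y1,x0:x1]
    c=max(cv2.findContours(M,0,1)[0],key=cv2.contourArea)[:,0,:]
    return c,rect(cast(f,c.astype(float),z))
V=hsv[...,2]
for t in (150,165,180):
  m=((V>t)).astype(np.uint8)*255
  for n,b,z in(("board",(195,165,295,240),.015),("block",(308,225,375,265),.035)):
    try: print(t,n,blob(m,b,z)[1])
    except Exception as e: print(n,e)
m=(V<60).astype(np.uint8)*255
for n,b,z in(("knob",(205,185,235,222),.0845),("stopdark",(262,175,295,210),.047)):
    c,r=blob(m,b,z);print(n,r,c.mean(0))
g=im[165:265,195:375];cv2.imwrite("pics/crop1.png",cv2.resize(g,None,fx=4.4,fy=4.4,interpolation=cv2.INTER_CUBIC)[:,:,::-1])
E
```

```text
(340, 245) [ 16 117 224]
(240, 215) [ 21  83 234]
(300, 215) [ 15 115 158]
(330, 225) [ 16 102 167]
(220, 205) [ 15  16 126]
150 board (array([574.8,  10.7]), 270.1, 194.5, 89.7)
150 block (array([ 472.2, -236.8]), 164.9, 77.7, 89.7)
165 board (array([593. ,   7.6]), 282.2, 133.6, -76.4)
165 block (array([ 461.3, -234.3]), 108.9, 47.9, 80.4)
180 board (array([577.4,  10.4]), 205.5, 103.3, -76.4)
180 block (array([ 461.7, -234.9]), 107.5, 43.5, 83.5)Traceback (most recent call last):
  File "<stdin>", line 16, in <module>
  File "<stdin>", line 6, in blob
ValueError: max() iterable argument is empty
```

```bash
cat >> h.py <<'E'
def to(x,y,z,yaw):  # yaw: world angle of tool y, deg; prints jog shift from the present pose
    o=robot.get_obs();M=R.from_rotvec(o["ee_rot"]).as_matrix()
    d=M.T@(np.array([x,y,z])-o["tool_pos"])*1000
    a=np.degrees(np.arctan2(M[1,1],M[0,1]));t=(a-yaw+180)%360-180
    print("go",np.round(d,1),"turn",round(t,1),"(yaw now",round(a,2),")")
E
python3 - <<'E'
from h import *
to(.46,.47,.22,45)
f=cams.grab_frame("top");im=f["frame"]
g=im[165:265,195:375];cv2.imwrite("pics/crop1.png",cv2.resize(g,None,fx=4.4,fy=4.4,interpolation=cv2.INTER_CUBIC)[:,:,::-1])
E
```

```text
go [-203.1  -24.    -2. ] turn 18.6 (yaw now 63.6 )
```

View pics/crop1.png

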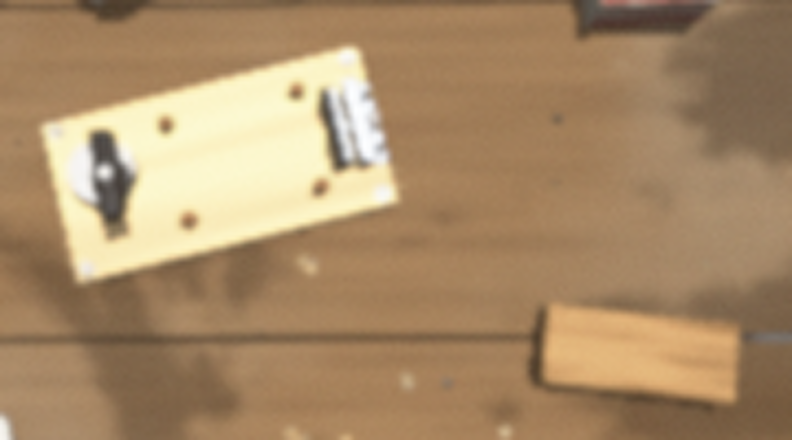

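The crop shows the board clearly: knob bar with white cap at image (218.6,204), four pins, stop face dark at about (272,194). The block's edges tilt about 6.5° in the picture.

```bash
python3 -m jog '[[[100,-40,-5,0,4],[100,-80,-10,0,8],[100,-120,-14,0,12],[100,-160,-19,0,16],[100,-203,-24,0,19]]]'; python3 -c "
from h import *
to(.55,.29,.22,28)"
```

```text
time_s: 0.67
tool_pos: [0.4597, 0.4704, 0.2187]
ee_rot: [-1.215, -2.897, 0.0]
ft_force: [0.6, -0.4, 0.2]
finger_gap: 0.998
grasp_force: 0.0
go [-192.   -62.    -1.4] turn 16.5 (yaw now 44.47 )
```

```bash
python3 -m jog '[[[100,-39,-12,0,4],[100,-78,-24,0,7],[100,-117,-37,0,10],[100,-156,-49,0,14],[100,-192,-62,0,17]]]'; python3 -c "
from h import *
to(.56,.09,.25,14)"
```

```text
time_s: 1.08
tool_pos: [0.5505, 0.2886, 0.2186]
ee_rot: [1.633, 2.683, -0.0]
ft_force: [0.1, -0.1, -0.3]
finger_gap: 1.001
grasp_force: 0.0
go [-180.8  -82.9  -31.3] turn 13.4 (yaw now 27.37 )
```

```bash
python3 -m jog '[[[100,-37,-17,-6,3],[100,-74,-34,-12,6],[100,-110,-50,-18,9],[100,-147,-67,-24,11],[100,-181,-83,-31,13]]]'; python3 -c "
from h import *
f=cams.grab_frame('wrist');cv2.imwrite('pics/w1.png',f['frame'][:,:,::-1]);print(f['position'],f['rotation'])
np.save('w1.npy',f,allow_pickle=True)
to(.53,-.10,.22,3)"
```

```text
time_s: 1.5
tool_pos: [0.5595, 0.0896, 0.2498]
ee_rot: [1.924, 2.483, -0.001]
ft_force: [0.6, 0.1, 1.1]
finger_gap: 0.999
grasp_force: 0.0
[0.54145311 0.16036428 0.41678292] [2.85966541 0.36224531 0.04698374]
go [-165.6  -72.    33.4] turn 10.6 (yaw now 13.59 )
```

View pics/w1.png

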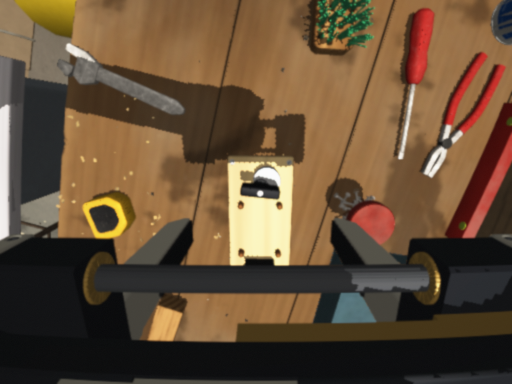

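The wrist view shows the board between the fingers: pin tops near (241,205), (281,205), (240,253), (282,253), the knob's bar about (240–281,190), and the block at (168,318). I compute the jig pose from the pins and cast the knob in both views.

```bash
python3 - <<'E'
from h import *
f=np.load('w1.npy',allow_pickle=True).item();im=f["frame"];hsv=cv2.cvtColor(im,cv2.COLOR_RGB2HSV);V=hsv[...,2]
sub=(slice(196,262),slice(230,292))
m=((V<150)).astype(np.uint8);M=np.zeros_like(m);M[sub]=m[sub]
n,l,st,ce=cv2.connectedComponentsWithStats(M)
pins=[]
for i in range(1,n):
    if 15<st[i,4]<150: print(st[i],ce[i].round(1));pins.append(ce[i])
P=cast(f,np.array(pins),.027)*1000;print(P.round(1)[:,:2])
M=np.zeros_like(m);M[180:201,236:286]=(V<70)[180:201,236:286]
c=np.argwhere(M)[:,::-1].astype(float)
print("knob wrist",rect(cast(f,c,.0845)),len(c))
b=(V>150).astype(np.uint8);M[:]=0;M[150:200,222:300]=b[150:200,222:300]
c=max(cv2.findContours(M,0,1)[0],key=cv2.contourArea)[:,0,:].astype(float)
print("board far edge",cast(f,[[228.5,158],[293,158]],.015)*1000)
t=cams.grab_frame("top")
print("top knob",cast(t,[[218.6,204.1]],.0845)*1000, "stop face",cast(t,[[195+326/4.4,165+90/4.4],[195+340/4.4,165+167/4.4]],.047)*1000)
print("bar ends top",cast(t,[[195+101/4.4,165+131/4.4],[195+114/4.4,165+225/4.4]],.0845)*1000)
E
```

```text
[261 196  18   3  47] [270.3 196.9]
[238 201   6   6  21] [240.3 203.5]
[276 202   6   5  20] [278.4 204. ]
[239 249   5   6  24] [240.9 251.5]
[275 249   5   6  23] [277.1 251.7]
[245 257  29   5 140] [258.5 259. ]
[[582.4  55.3]
 [540.7  33.6]
 [597.4  47.5]
 [560.2 -45.2]
 [616.8 -31. ]
 [591.  -51.3]]
knob wrist (array([560.3,  79. ]), 47.7, 21.8, 8.2) 454
board far edge [[506.81798179  95.29932237  15.        ]
 [601.17289919 119.59094371  15.        ]]
top knob [[561.27082023  69.4348328   84.5       ]] stop face [[614.03711704 -56.78157172  47.        ]
 [568.01039046 -64.41493456  47.        ]]
bar ends top [[584.80064297  71.33952686  84.5       ]
 [531.19625167  63.33188041  84.5       ]]
```

```bash
python3 -m jog '[[[100,-33,-14,7,3],[100,-66,-29,14,6],[100,-100,-43,20,8],[100,-133,-58,27,10],[100,-166,-72,33,11]]]'; python3 -c "
from h import *
to(.47,-.20,.16,-6.5)"
```

```text
time_s: 2.02
tool_pos: [0.5314, -0.0874, 0.2163]
ee_rot: [-2.151, -2.29, -0.0]
ft_force: [0.6, 0.8, 0.2]
finger_gap: 0.999
grasp_force: 0.0
go [-108.5  -68.3   56.2] turn 10.1 (yaw now 3.58 )
```

```bash
python3 -m jog '[[[100,-35,-20,18,4],[100,-70,-42,36,8],[100,-108,-68,46,10],[100,-108,-68,46,10],[100,-108,-68,46,10]]]'; python3 - <<'E'
from h import *
t=cams.grab_frame("top")
px=np.array([[166,124],[190,220],[296,91],[320,187]])/4.4+[195,165]-.4
print("top pins",cast(t,px,.027)[:,:2]*1000,t["position"])
f=cams.grab_frame('wrist');cv2.imwrite('pics/w2.png',f['frame'][:,:,::-1]);np.save('w2.npy',f,allow_pickle=True)
print(f["position"],robot.get_obs()["tool_pos"])
E
```

```text
time_s: 2.43
tool_pos: [0.4681, -0.2021, 0.1701]
ee_rot: [-2.349, -2.085, 0.005]
ft_force: [-0.2, 0.3, 0.3]
finger_gap: 1.001
grasp_force: 0.0
top pins [[599.21295771  41.0837843 ]
 [540.81093483  26.3635475 ]
 [618.54716577 -37.70367862]
 [559.92858724 -51.54011834]] [ 0.44050033 -0.05215318  0.95986966]
[ 0.47842786 -0.12683909  0.33754761] [ 0.47188451 -0.197469    0.17081527]
```

View pics/w2.png

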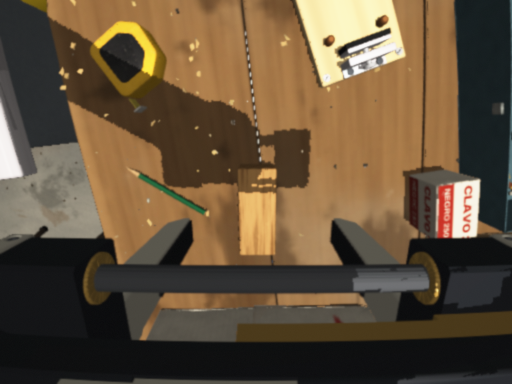

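The wrist view shows the block between the fingers, about (238–276, 167–255), with the jig's stop-side pins at (330,41) and (382,20). I check the wrist/top agreement and refine the block pose.

```bash
python3 - <<'E'
from h import *
o=robot.get_obs();print(o["tool_pos"],o["joint_vel"].round(3))
f=cams.grab_frame("wrist");print(f["position"])
t=cams.grab_frame("top")
def mask(f,box,t,z,n):
    hsv=cv2.cvtColor(f["frame"],cv2.COLOR_RGB2HSV);x0,y0,x1,y1=box
    M=np.zeros(hsv.shape[:2],np.uint8);M[y0:y1,x0:x1]=(hsv[y0:y1,x0:x1,2]>t)
    c=max(cv2.findContours(M,0,1)[0],key=cv2.contourArea)[:,0,:].astype(float)
    print(n,t,rect(cast(f,c,z)),"px",cv2.boundingRect(c.astype(np.int32)))
for th in(185,200):
    mask(f,(225,160,290,262),th,.035,"wrist"); mask(t,(308,225,375,265),th,.035,"top")
V=cv2.cvtColor(f["frame"],cv2.COLOR_RGB2HSV)[...,2]
M=np.zeros_like(V);M[10:52,322:392]=(V[10:52,322:392]<150)
n,l,st,ce=cv2.connectedComponentsWithStats(M)
for i in range(1,n):
  if 20<st[i,4]: print(st[i],ce[i].round(1),(cast(f,ce[i],.027)*1000).round(1))
E
```

```text
[ 0.47188451 -0.197469    0.17081527] [-0.032 -0.004 -0.028 -0.016 -0.003  0.001  0.001]
[ 0.47935667 -0.12514537  0.33788095]
wrist 185 (array([ 459.7, -245.2]), 82.1, 42.9, 83.5) px (238, 192, 37, 64)
top 185 (array([ 479.5, -187.4]), 12.7, 5.1, -2.2) px (320, 235, 3, 6)
wrist 200 (array([ 459.4, -245.2]), 82.1, 42.1, 83.5) px (238, 192, 36, 64)
top 200 (array([ 480.8, -186.2]), 10.2, 2.5, -2.2) px (320, 235, 2, 5)
[375  19  11  11  73] [379.   24.5] [[615.3 -37.8  27. ]]
[336  31  54  21 285] [364.3  41.7] [[598.7 -53.6  27. ]]
[323  39  10  10  59] [326.5  44.2] [[557.8 -52.3  27. ]]
[367  45  13   6  23] [372.5  47.6] [[607.5 -60.3  27. ]]
```

```bash
python3 -c "
from h import *
to(.4607,-.233,.008,-6.5)"
```

```text
go [-38.1  -8.3 162.9] turn 0.4 (yaw now -6.14 )
```

```bash
python3 -m jog '[[[100,-38,-8,30,0],[100,-38,-8,60,0],[100,-38,-8,90,0],[100,-38,-8,100,0],[100,-38,-8,100,0]]]'; python3 -m jog '[[[100,0,0,0,0],[100,0,0,0,0]]]';python3 -c "
from h import *
to(.4607,-.233,.008,-6.5)"
```

```text
time_s: 3.05
tool_pos: [0.4585, -0.2328, 0.0687]
ee_rot: [-2.335, -2.095, 0.001]
ft_force: [-0.2, -0.4, 0.9]
finger_gap: 0.999
grasp_force: 0.0
time_s: 3.22
tool_pos: [0.4606, -0.2352, 0.0722]
ee_rot: [2.338, 2.095, 0.003]
ft_force: [-0.4, 0.5, -0.3]
finger_gap: 1.0
grasp_force: 0.0
go [ 2.2 -0.3 64.2] turn 0.2 (yaw now -6.28 )
```

```bash
python3 -m jog '[[[100,1,0,30,0],[100,2,0,55,0],[100,2,0,63,0],[60,2,0,63,0],[45,2,0,63,0]]]'; python3 -m jog '[[[30,0,0,0,0],[30,0,0,0,0],[30,0,0,0,0],[30,0,0,0,0],[30,0,0,0,0]]]';python3 -c "
from h import *
to(.4607,-.233,.12,-6.5)"
```

```text
time_s: 3.63
tool_pos: [0.4598, -0.2339, 0.0088]
ee_rot: [2.34, 2.093, 0.001]
ft_force: [-0.4, 0.3, -0.1]
finger_gap: 0.901
grasp_force: 0.0
time_s: 4.05
tool_pos: [0.4591, -0.2337, 0.0082]
ee_rot: [2.341, 2.093, 0.0]
ft_force: [0.2, 0.1, 0.3]
finger_gap: 0.548
grasp_force: 0.0
go [   0.8    1.6 -111.8] turn 0.1 (yaw now -6.4 )
```

```bash
python3 -m jog '[[[30,0,0,0,0],[30,0,0,0,0],[30,0,0,0,0],[30,0,0,0,0],[30,0,0,0,0]]]'; python3 -m jog '[[[30,0,0,-15,0],[30,0,0,-40,0],[30,0,0,-70,0],[30,0,0,-100,0],[30,0,0,-110,0]]]';python3 -c "
from h import *
to(.555,-.10,.16,6)"
```

```text
time_s: 4.47
tool_pos: [0.4595, -0.2337, 0.008]
ee_rot: [2.341, 2.093, 0.001]
ft_force: [1.3, 1.3, 3.8]
finger_gap: 0.48
grasp_force: 30.0
time_s: 4.88
tool_pos: [0.4598, -0.2345, 0.1206]
ee_rot: [2.339, 2.091, 0.002]
ft_force: [0.5, -0.4, -1.1]
finger_gap: 0.482
grasp_force: 30.0
go [144.2  79.7 -39.4] turn -12.4 (yaw now -6.42 )
```

```bash
python3 -m jog '[[[30,36,20,-10,-3],[30,72,40,-20,-6],[30,108,60,-30,-10],[30,144,80,-40,-12],[30,144,80,-40,-12]]]'; python3 -m jog '[[[30,0,0,0,0],[30,0,0,0,0],[30,0,0,0,0],[30,0,0,0,0]]]';python3 - <<'E'
from h import *
to(.5769,.0002,.12,13.9)
o=robot.get_obs();f=cams.grab_frame("wrist");t=cams.grab_frame("top");np.save("w3.npy",f,allow_pickle=True)
cv2.imwrite("pics/w3.png",f["frame"][:,:,::-1]);cv2.imwrite("pics/t3.png",t["frame"][:,:,::-1])
E
```

```text
time_s: 5.3
tool_pos: [0.5597, -0.0888, 0.1577]
ee_rot: [-2.092, -2.342, -0.013]
ft_force: [0.2, 1.3, -0.4]
finger_gap: 0.481
grasp_force: 30.0
time_s: 5.63
tool_pos: [0.5528, -0.1015, 0.1569]
ee_rot: [-2.114, -2.322, 0.004]
ft_force: [0.1, 0.3, -1.0]
finger_gap: 0.481
grasp_force: 30.0
go [99.  33.6 36.8] turn -8.5 (yaw now 5.38 )
```

View pics/w3.png

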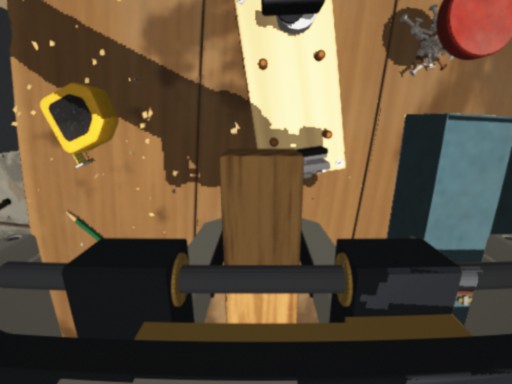

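The wrist view shows the held block's far end at rows about 151–157, columns 222–302, and the four pins at (263,63), (320,55), (274,142), (327,133). I cast both.

```bash
python3 - <<'E'
from h import *
f=np.load("w3.npy",allow_pickle=True).item()
hsv=cv2.cvtColor(f["frame"],cv2.COLOR_RGB2HSV);V=hsv[...,2]
C=[]
for (u,v) in((263,63),(320,55),(274,142),(327,133)):
    M=(V[v-9:v+9,u-9:u+9]<165).astype(np.uint8);n,l,st,ce=cv2.connectedComponentsWithStats(M)
    i=1+np.argmax(st[1:,4]);C.append(ce[i]+[u-9,v-9]);print(st[i,4],C[-1].round(1))
P=cast(f,np.array(C),.025)[:,:2]*1000;print(P.round(1),P.mean(0))
o=robot.get_obs();print("tcp",o["tool_pos"],o["joint_vel"].round(3)[:3])
M=R.from_rotvec(o["ee_rot"]).as_matrix()
for n,z in(("top",.027),("bot",-.008)):
  for sy in(-22,22):
    for e in (-55,):
      p=o["tool_pos"]+M@[e/1000,sy/1000,-z];print(n,sy,e,"expect px",proj(f,p).round(1),p.round(3))
g=V[140:166,225:300].mean(1).astype(int);print(list(zip(range(140,166),g)))
for r in(155,180,210):print(r,list(V[r,214:230]),list(V[r,294:312]))
E
```

```text
56 [262.1  64.5]
66 [318.2  55.9]
324 [273.5 141.5]
100 [322.4 134.2]
[[540.9  28.3]
 [597.9  42.3]
 [561.  -49.6]
 [613.7 -36.5]] [578.36995958  -3.89169417]
tcp [ 0.55340842 -0.10093841  0.15725012] [-0.005 -0.002 -0.009]
top -22 -55 expect px [[228.2 328.5]] [ 0.537 -0.158  0.184]
top 22 -55 expect px [[297.1 328.4]] [ 0.581 -0.154  0.184]
bot -22 -55 expect px [[233.6 294.4]] [ 0.537 -0.158  0.149]
bot 22 -55 expect px [[291.3 294.4]] [ 0.58  -0.154  0.149]
[(140, np.int64(106)), (141, np.int64(106)), (142, np.int64(105)), (143, np.int64(108)), (144, np.int64(112)), (145, np.int64(114)), (146, np.int64(114)), (147, np.int64(109)), (148, np.int64(94)), (149, np.int64(72)), (150, np.int64(59)), (151, np.int64(57)), (152, np.int64(58)), (153, np.int64(59)), (154, np.int64(63)), (155, np.int64(76)), (156, np.int64(95)), (157, np.int64(105)), (158, np.int64(108)), (159, np.int64(108)), (160, np.int64(108)), (161, np.int64(108)), (162, np.int64(108)), (163, np.int64(108)), (164, np.int64(108)), (165, np.int64(108))]
155 [np.uint8(70), np.uint8(69), np.uint8(69), np.uint8(70), np.uint8(
[... 722 characters left out ...]
 np.uint8(109), np.uint8(104), np.uint8(98), np.uint8(89), np.uint8(74), np.uint8(69), np.uint8(69), np.uint8(71), np.uint8(71), np.uint8(72), np.uint8(72), np.uint8(72), np.uint8(72)]
210 [np.uint8(164), np.uint8(165), np.uint8(165), np.uint8(168), np.uint8(170), np.uint8(171), np.uint8(160), np.uint8(126), np.uint8(101), np.uint8(102), np.uint8(107), np.uint8(110), np.uint8(109), np.uint8(106), np.uint8(105), np.uint8(107)] [np.uint8(115), np.uint8(114), np.uint8(114), np.uint8(114), np.uint8(111), np.uint8(105), np.uint8(100), np.uint8(112), np.uint8(142), np.uint8(161), np.uint8(167), np.uint8(167), np.uint8(167), np.uint8(167), np.uint8(166), np.uint8(166), np.uint8(165), np.uint8(165)]
```

```bash
python3 - <<'E'
from h import *
f=np.load("w3.npy",allow_pickle=True).item()
o=robot.get_obs();M=R.from_rotvec(o["ee_rot"]).as_matrix()
z=o["tool_pos"][2]+.027
for uv in([262,155.7],[220.7,180],[302.3,180],[220.7,210],[301,210]):
    p=cast(f,uv,z)[0];print(uv,(M.T@(p-o["tool_pos"])*1000).round(1))
V=cv2.cvtColor(f["frame"],cv2.COLOR_RGB2HSV)[...,2]
print(V[120:156:1,312])
for uv in([302,152],[326,147]): 
    p=cast(f,uv,.047)[0]*1000-[574.7,10.7,0];print("stop jig y",p[:2]@[-.24,.971],p[:2]@[.971,.24])
c=cv2.resize(f["frame"][100:190,225:355],None,fx=6,fy=6,interpolation=cv2.INTER_CUBIC);cv2.imwrite("pics/c3.png",c[:,:,::-1])
E
```

```text
[262, 155.7] [ 54.9  -0.3 -27. ]
[220.7, 180] [ 41.9 -22.5 -27. ]
[302.3, 180] [ 41.8  21.2 -27. ]
[220.7, 210] [ 24.9 -23.2 -27. ]
[301, 210] [ 24.9  21.2 -27. ]
[253 253 253 253 253 252 240 181 145 143 142 142 142 142 142 141 141 141
 141 141 141 140 139 139 139 132 104  57  23  14  16  18  18  19  26  60]
stop jig y -68.47864424802428 -0.7654046521588823
stop jig y -66.95341497555059 24.39113680403407
```

View pics/c3.png

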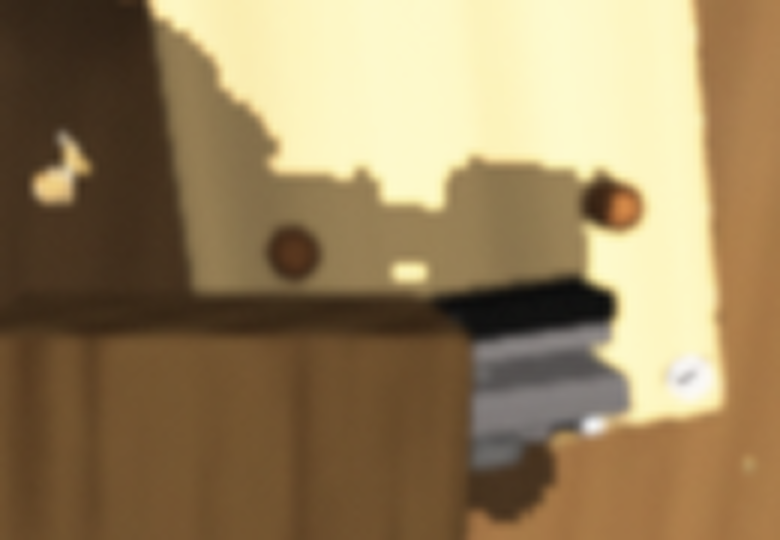

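The crop shows the front pins at (273.8,142.2) and (327.2,134.2), and the stop's black face edge near (300–326,148). The held block is centred on the TCP to within 1 mm.

```bash
python3 - <<'E'
from h import *
f=np.load("w3.npy",allow_pickle=True).item()
P=cast(f,np.array([[263,63.5],[320,55],[273.8,142.2],[327.2,134.2]]),.028)[:,:2]*1000
print(P.round(1))
J=np.array([[-30,25],[30,25],[-30,-57],[30,-57]],float)
a=P-P.mean(0);b=J-J.mean(0);th=np.arctan2((b[:,0]*a[:,1]-b[:,1]*a[:,0]).sum(),(a*b).sum());c,s=np.cos(th),np.sin(th);Rm=np.array([[c,-s],[s,c]])
o=P.mean(0)-Rm@J.mean(0);print("yaw",np.degrees(th),"origin",o,"resid",((P-o)@Rm-J).round(1))
for uv in([302,151.5],[325,146.7]):print("stop",(cast(f,uv,.045)[0,:2]*1000-o)@Rm)
x,y=(o+Rm@[0,-10])/1000;print(x,y);to(x,y,.10,np.degrees(th));
E
```

```text
[[541.8  28.7]
 [599.2  42.6]
 [561.2 -50.1]
 [618.3 -35.9]]
yaw 13.781511872116155 origin [576.32050983  11.87390641] resid [[ 0.5 -0.4]
 [-0.5 -0.6]
 [ 0.6  0.4]
 [-0.6  0.6]]
stop [ -2.17728377 -68.9688294 ]
stop [ 22.08882563 -67.44764449]
0.5787027106373124 0.0021617944209068726
go [100.3  35.   57.2] turn -8.4 (yaw now 5.43 )
```

```bash
python3 -m jog '[[[30,32,11,15,-3],[30,65,23,30,-6],[30,99,34,45,-8],[30,99,34,57,-8],[30,99,34,57,-8]]]'; python3 -m jog '[[[30,0,0,20,0],[30,0,0,37,0],[30,0,0,37,0],[30,0,0,37,0]]]';python3 - <<'E'
from h import *
to(.5778,.0012,.024,13.8)
f=cams.grab_frame("wrist");t=cams.grab_frame("top");np.save("w4.npy",f,allow_pickle=True)
w=f["frame"][80:280,170:350];w=cv2.resize(w,None,fx=2.2,fy=2.2,interpolation=2)
q=cv2.resize(t["frame"][160:250,195:295],(396,440),interpolation=2)
cv2.imwrite("pics/w4.png",np.hstack([w,q[:440]])[:,:,::-1])
E
```

```text
time_s: 6.15
tool_pos: [0.5768, 0.0056, 0.0978]
ee_rot: [-1.934, -2.469, 0.004]
ft_force: [-1.1, -0.5, -0.9]
finger_gap: 0.481
grasp_force: 30.0
time_s: 6.48
tool_pos: [0.5781, 0.0006, 0.0637]
ee_rot: [-1.946, -2.466, 0.003]
ft_force: [0.0, -0.1, -1.6]
finger_gap: 0.482
grasp_force: 30.0
go [ 0.7 -0.1 39.7] turn -0.4 (yaw now 13.44 )
```

View pics/w4.png

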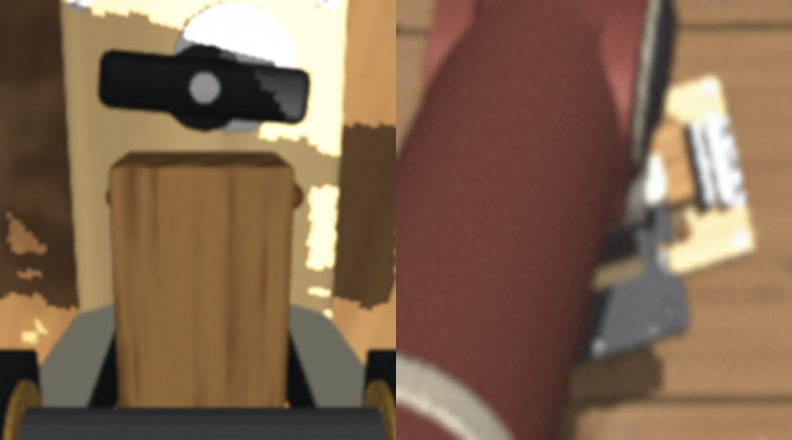

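Left half: the block sits between the two +y pins (seen at crop x 106 and 303), about 1.5 mm left of centre, with the knob cap at crop (205,88). I check the lengthwise distance to the pivot.

```bash
python3 - <<'E'
from h import *
f=np.load("w4.npy",allow_pickle=True).item();o=robot.get_obs();M=R.from_rotvec(o["ee_rot"]).as_matrix()
loc=lambda uv,z:(M.T@(cast(f,uv,z)[0]-o["tool_pos"])*1000).round(1)
px=lambda u,v:[170+u/2.2,80+v/2.2]
print("cap",loc(px(205,88),.085),"blockend",loc(px(200,165),o["tool_pos"][2]+.027))
for p in((104,88),(307,96),(104,75),(307,84)):print(p,loc(px(*p),.0845),cast(f,px(*p),.0845)[0])
print("pins outer",loc(px(106,195),.027),loc(px(303,195),.027))
E
```

```text
cap [ 73.2  -0.2 -20.1] blockend [ 55.5  -1.4 -27.1]
(104, 88) [ 73.2 -24.6 -19.7] [0.53834702 0.06669323 0.0845    ]
(307, 96) [ 71.3  24.5 -19.6] [0.58658022 0.07627811 0.0845    ]
(104, 75) [ 76.3 -24.5 -19.7] [0.53775243 0.06967949 0.0845    ]
(307, 84) [ 74.1  24.4 -19.6] [0.58581001 0.07899854 0.0845    ]
pins outer [ 37.  -34.8  37.8] [36.9 34.4 38. ]
```

```bash
python3 -m jog '[[[30,0,1,10,0],[30,0,1,20,0],[30,0,1,30,0],[30,0,1,37,0],[30,0,1,40,0]]]'; python3 -m jog '[[[30,0,0,0,0],[30,0,0,0,0]]]'
```

```text
time_s: 7.0
tool_pos: [0.5783, 0.0029, 0.023]
ee_rot: [-1.941, -2.467, 0.003]
ft_force: [-6.1, 0.3, 22.0]
finger_gap: 0.485
grasp_force: 30.0
time_s: 7.17
tool_pos: [0.5795, 0.0027, 0.0232]
ee_rot: [-1.943, -2.469, 0.001]
ft_force: [0.1, -0.3, -1.3]
finger_gap: 0.481
grasp_force: 30.0
```

```bash
python3 -m jog '[[[70,0,0,0,0],[70,0,0,0,0],[70,0,0,0,0],[70,0,0,0,0],[70,0,0,0,0]]]'; python3 -m jog '[[[70,0,0,-20,0],[70,0,0,-50,0],[70,0,0,-85,0],[70,0,0,-120,0],[70,0,0,-120,0]]]'; python3 -m jog '[[[70,0,0,0,0],[70,0,0,0,0],[70,0,0,0,0]]]'; python3 - <<'E'
from h import *
f=cams.grab_frame("wrist");t=cams.grab_frame("top");np.save("w5.npy",f,allow_pickle=True)
cv2.imwrite("pics/w5.png",cv2.resize(f["frame"][90:300,150:370],None,fx=2.5,fy=2.5,interpolation=2)[:,:,::-1])
o=robot.get_obs();print(o["tool_pos"])
to(.561,.0717,.13,103)
E
```

```text
time_s: 7.58
tool_pos: [0.5797, 0.0027, 0.0237]
ee_rot: [1.943, 2.469, 0.0]
ft_force: [0.1, -0.2, 0.3]
finger_gap: 0.697
grasp_force: 0.0
time_s: 8.0
tool_pos: [0.5844, 0.0022, 0.1507]
ee_rot: [1.936, 2.46, 0.014]
ft_force: [0.9, 0.1, 0.0]
finger_gap: 0.702
grasp_force: 0.0
time_s: 8.25
tool_pos: [0.5783, 0.0029, 0.1421]
ee_rot: [-1.941, -2.467, 0.003]
ft_force: [0.4, -0.0, -0.9]
finger_gap: 0.699
grasp_force: 0.0
[0.57848207 0.00282363 0.14201179]
go [71.  -0.8 12.1] turn -89.4 (yaw now 13.6 )
```

View pics/w5.png

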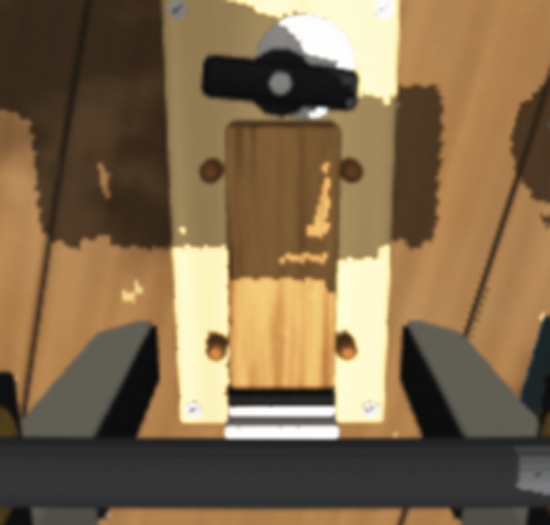

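The block lies flat between all four pins, ahead of the black stop face, with the knob cap at crop (280,82) and the bar tilted about 5° clockwise of the board's cross axis. Locate the knob.

```bash
python3 - <<'E'
from h import *
f=np.load("w5.npy",allow_pickle=True).item()
V=cv2.cvtColor(f["frame"],cv2.COLOR_RGB2HSV)[...,2]
b=(V<75).astype(np.uint8);M=np.zeros_like(b);M[110:136,229:295]=b[110:136,229:295]
c=max(cv2.findContours(M,0,1)[0],key=cv2.contourArea)[:,0,:].astype(float)
print(rect(cast(f,c,.0845)),cast(f,[[262,122.8]],.0855)*1000)
to(.561,.072,.14,98.4)
E
```

```text
(array([561.2,  72.6]), 49.4, 19.9, 13.6) [[561.94290455  72.64682028  85.5       ]]
go [71.3 -0.7  2.1] turn -84.8 (yaw now 13.6 )
```

```bash
python3 -m jog '[[[70,14,0,0,-7],[70,28,0,0,-14],[70,42,0,0,-21],[70,56,0,0,-28],[70,71,0,0,-35]]]'; python3 -m jog '[[[70,0,0,0,-7],[70,0,0,0,-14],[70,0,0,0,-21],[70,0,0,0,-28],[70,0,0,0,-35]]]'; python3 -m jog '[[[70,0,0,0,-7],[70,0,0,0,-15],[70,0,0,0,-15],[70,0,0,0,-15],[70,0,0,0,-15]]]'; python3 -c "
from h import *
to(.561,.072,.07,98.4)"
```

```text
time_s: 8.77
tool_pos: [0.5621, 0.072, 0.1424]
ee_rot: [-1.102, -2.94, 0.002]
ft_force: [0.4, 0.4, -0.8]
finger_gap: 0.702
grasp_force: 0.0
time_s: 9.18
tool_pos: [0.5622, 0.0716, 0.1424]
ee_rot: [-0.166, -3.135, 0.001]
ft_force: [-0.6, -0.4, 0.7]
finger_gap: 0.702
grasp_force: 0.0
time_s: 9.6
tool_pos: [0.5626, 0.0716, 0.143]
ee_rot: [0.231, -3.132, -0.0]
ft_force: [-0.8, -1.3, -0.1]
finger_gap: 0.701
grasp_force: 0.0
go [ 1.4  0.6 73. ] turn 0.0 (yaw now 98.44 )
```

```bash
python3 -m jog '[[[70,1,0,30,0],[70,1,0,60,0],[60,1,0,80,0],[50,1,0,85,0],[40,1,0,85,0]]]'; python3 -m jog '[[[30,0,0,0,0],[22,0,0,0,0],[22,0,0,0,0],[22,0,0,0,0],[22,0,0,0,0]]]'; python3 - <<'E'
from h import *
to(.5613,.072,.058,98.4);o=robot.get_obs();print(o["tool_pos"],o["torque"],o["ft_force"],o["finger_gap"])
E
```

```text
time_s: 10.02
tool_pos: [0.5607, 0.0716, 0.0571]
ee_rot: [0.234, -3.129, 0.001]
ft_force: [-0.3, 0.5, 0.3]
finger_gap: 0.533
grasp_force: 0.0
time_s: 10.43
tool_pos: [0.5624, 0.0717, 0.0596]
ee_rot: [-0.235, 3.131, 0.0]
ft_force: [0.2, -0.0, 0.6]
finger_gap: 0.228
grasp_force: 0.0
go [1.1 0.5 1.5] turn 0.2 (yaw now 98.59 )
[0.56244002 0.07167739 0.05955039] [0.01947009 0.03282758 0.00873694] [ 0.19522348 -0.04086192  0.62340249] 0.227584090743936
```

```bash
python3 -m jog '[[[0,0,0,0,0],[0,0,0,0,0],[0,0,0,0,0],[0,0,0,0,0],[0,0,0,0,0]]]'; cat > s.py <<'E'
from h import *
o=robot.get_obs();M=R.from_rotvec(o["ee_rot"]).as_matrix()
print("t",o["time_s"],"pos",(o["tool_pos"]*1000).round(1),"yaw",np.degrees(np.arctan2(M[1,1],M[0,1])).round(2),"F",o["ft_force"].round(1),"T",o["torque"].round(3),"gap",round(o["finger_gap"],3),o["grasp_force"])
E
python3 s.py
```

```text
time_s: 10.85
tool_pos: [0.5622, 0.0709, 0.0591]
ee_rot: [-0.234, 3.132, -0.001]
ft_force: [-0.8, -2.4, 4.1]
finger_gap: 0.15
grasp_force: 30.0
t 10.85 pos [562.2  70.9  59.1] yaw 98.54 F [-0.8 -2.4  4.1] T [-0.387  0.002 -0.154] gap 0.15 29.991374909877777
```

```bash
python3 -m jog '[[[0,0,0,0,3],[0,0,0,0,6],[0,0,0,0,9],[0,0,0,0,12],[0,0,0,0,12]]]' >/dev/null; python3 s.py; python3 -m jog '[[[0,0,0,0,3],[0,0,0,0,6],[0,0,0,0,9],[0,0,0,0,12],[0,0,0,0,12]]]'>/dev/null; python3 s.py;  python3 -m jog '[[[0,0,0,0,2],[0,0,0,0,2]]]'>/dev/null; python3 s.py
```

```text
t 11.2667 pos [562.2  70.9  59.1] yaw 86.59 F [-0.7 -3.4  5.2] T [-0.549  0.072  0.025] gap 0.149 29.993527829647064
t 11.6833 pos [562.2  70.9  59.1] yaw 74.61 F [-0.5 -2.3  5.9] T [-0.536  0.102  0.057] gap 0.153 29.996170699596405
t 11.85 pos [562.2  70.8  59. ] yaw 72.66 F [-1.2 -2.8  4.4] T [-0.546  0.196  0.065] gap 0.147 30.009251832962036
```

```bash
python3 -m jog '[[[0,0,0,0,2],[0,0,0,0,2]]]'>/dev/null; python3 s.py; python3 -m jog '[[[0,0,0,0,2],[0,0,0,0,2]]]'>/dev/null; python3 s.py; python3 -m jog '[[[0,0,0,0,2],[0,0,0,0,2]]]'>/dev/null; python3 s.py
```

```text
t 12.0167 pos [562.2  70.9  59.1] yaw 70.66 F [-0.6 -2.8  5.2] T [-0.582  0.088  0.107] gap 0.151 30.009759664535522
t 12.1833 pos [562.2  70.9  59.1] yaw 68.66 F [-1.  -2.8  5.4] T [-0.536  0.166  0.135] gap 0.151 30.010973811149597
t 12.35 pos [562.3  70.9  59.1] yaw 66.67 F [-0.4 -2.1  5.4] T [-0.519  0.121  0.109] gap 0.148 30.011081993579865
```

```bash
python3 -m jog '[[[0,0,0,0,2],[0,0,0,0,2]]]'>/dev/null; python3 s.py; python3 -m jog '[[[0,0,0,0,2],[0,0,0,0,2]]]'>/dev/null; python3 s.py
```

```text
t 12.5167 pos [562.2  70.9  59.1] yaw 64.69 F [-0.3 -2.3  5. ] T [-0.527  0.108  0.202] gap 0.152 30.027835965156555
t 12.6833 pos [562.2  70.9  59.1] yaw 62.72 F [-0.7 -2.6  5.8] T [-0.632  0.173  0.33 ] gap 0.151 30.07148265838623
```

```bash
python3 -m jog '[[[0,0,0,0,2],[0,0,0,0,2]]]'>/dev/null; python3 s.py; python3 -c "
from h import *
f=cams.grab_frame('wrist');np.save('w6.npy',f,allow_pickle=True);cv2.imwrite('pics/w6.png',f['frame'][:,:,::-1])"
```

```text
t 12.85 pos [562.2  70.9  59.1] yaw 60.76 F [-0.5 -3.5  5.3] T [-0.59   0.097  0.398] gap 0.145 30.16092360019684
```

View pics/w6.png

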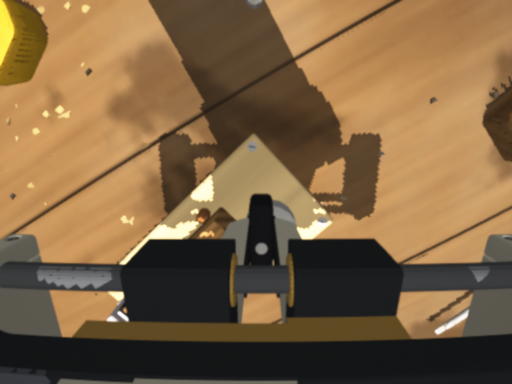

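The picture shows the fingers still holding the bar and the board beneath. The moment has risen 0.28 N m over the like-step baseline (about 16 N), so I let go.

```bash
python3 -m jog '[[[50,0,0,0,0],[50,0,0,0,0],[50,0,0,0,0],[50,0,0,0,0],[50,0,0,0,0]]]'; python3 -m jog '[[[50,0,0,-15,0],[50,0,0,-45,0],[50,0,0,-80,0],[50,0,0,-80,0],[50,0,0,-80,0]]]'; python3 -m jog '[[[50,-40,0,0,0],[50,-80,0,0,0],[50,-80,0,0,0],[50,-80,0,0,0]]]'; python3 - <<'E'
from h import *
f=cams.grab_frame('wrist');np.save('w7.npy',f,allow_pickle=True);cv2.imwrite('pics/w7.png',cv2.resize(f['frame'][60:260,90:420],None,fx=2.4,fy=2.4,interpolation=2)[:,:,::-1])
E
python3 s.py
```

```text
time_s: 13.32
tool_pos: [0.5616, 0.072, 0.0583]
ee_rot: [-0.796, -3.038, -0.0]
ft_force: [0.0, -0.3, -1.1]
finger_gap: 0.46
grasp_force: 0.0
time_s: 13.73
tool_pos: [0.5633, 0.072, 0.1406]
ee_rot: [0.796, 3.035, 0.003]
ft_force: [-0.5, 0.4, -1.1]
finger_gap: 0.5
grasp_force: 0.0
time_s: 14.07
tool_pos: [0.6317, 0.03, 0.1364]
ee_rot: [-0.802, -3.035, 0.003]
ft_force: [-0.7, 0.9, 0.2]
finger_gap: 0.501
grasp_force: 0.0
t 14.1167 pos [630.4  31.9 136.5] yaw 60.53 F [-0.2 -0.9  0.1] T [0.041 0.055 0.009] gap 0.499 0.0
```

View pics/w7.png

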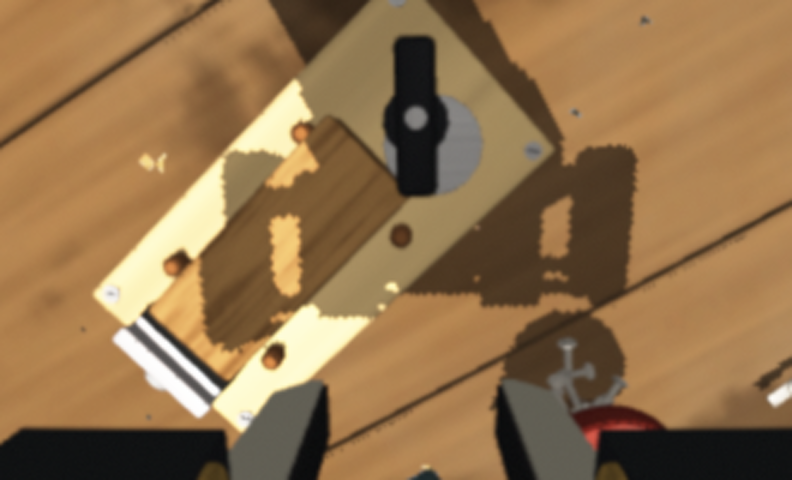

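The block is home against the stop, the disc bears on its other end, the knob has stayed where I left it, and the arm is clear.

```bash
python3 -m jog '[[[50,0,0,0,0],[50,0,0,0,0],[50,0,0,0,0]]]' | head -2; python3 -c "
from station import robot
print(robot.hand_in())"
```

```text
time_s: 14.37
tool_pos: [0.6306, 0.0336, 0.1385]
the job is handed in; nothing more can be done
None
```

The block lies flat between the four pins, clamped against the end stop at about 16 N (worked out from the rise in knob moment, not measured directly). The knob is released, the jar and nail box were not touched, and the job was handed in at about 14.4 s.

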